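# Bench switch box: cleaner off, microscope lamp on

### The job

The watch parts have been cleaned and are now to be inspected: on the bench's switch box, flip the red toggle (ultrasonic cleaner) fully off and the blue toggle (microscope lamp) fully on. On is towards the green stripe on the box, off is away from it. Do not move the yellow and white toggles, and let go of everything at the end.

Things in the scene. Friction and masses are not known exactly. Their poses are not given: they have to be found in the camera images.
- switch_box: Grey switch box fixed to the bench, 130 x 230 x 50 mm (x, y, z), yaw within 23 deg; origin: centre of its underside. On top, four toggles 50 mm apart along y (at -75, -25, 25, 75 mm), colours in any order, each on a 3 mm black plate. A green stripe on the top's +x edge marks the on side; -x is off. Small loose tools and a watch case under 40 mm high lie around it.
- blue_tip (a point): Toggle with a blue grip (microscope lamp, starts off). The point: centre of its rounded end, 50 mm from the hinge. Grip 16 mm thick, ends 8 mm past the point; 9 mm stem. Hinge: along the box's y, 53 mm above the bench, at box x = 0. Fully off it leans 26 deg to box -x (point at box x -22, z 98 mm), fully on 26 deg to +x (x +22). Stops at both ends, no spring, stays where left; moves at 1 to 3 N (brief peaks to 10 N).
- red_tip (a point): Toggle with a red grip (ultrasonic cleaner, starts on). The point: centre of its rounded end, 50 mm from the hinge. Grip 16 mm thick, ends 8 mm past the point; 9 mm stem. Hinge: along the box's y, 53 mm above the bench, at box x = 0. Fully off it leans 26 deg to box -x (point at box x -22, z 98 mm), fully on 26 deg to +x (x +22). Stops at both ends, no spring, stays where left; moves at 1 to 3 N (brief peaks to 10 N).
- yellow_tip (a point): Toggle with a yellow grip (not to be moved, starts on). The point: centre of its rounded end, 50 mm from the hinge. Grip 16 mm thick, ends 8 mm past the point; 9 mm stem. Hinge: along the box's y, 53 mm above the bench, at box x = 0. Fully off it leans 26 deg to box -x (point at box x -22, z 98 mm), fully on 26 deg to +x (x +22). Stops at both ends, no spring, stays where left; moves at 1 to 3 N (brief peaks to 10 N).
- white_tip (a point): Toggle with a white grip (not to be moved, starts off). The point: centre of its rounded end, 50 mm from the hinge. Grip 16 mm thick, ends 8 mm past the point; 9 mm stem. Hinge: along the box's y, 53 mm above the bench, at box x = 0. Fully off it leans 26 deg to box -x (point at box x -22, z 98 mm), fully on 26 deg to +x (x +22). Stops at both ends, no spring, stays where left; moves at 1 to 3 N (brief peaks to 10 N).

How it is judged:
By the outcome, as a careful person would: the job done as asked, in the order asked, and still so for the second after the job is handed in, with the robot touching nothing.
It also fails if it takes over 42 s, if anything falls off the work surface, if the arm or the gripper's body presses on something with over 40 N, if the wrist force passes 120 N, or if a joint passes its speed limit or range.

### The arm

A 7-joint arm with a two-finger parallel gripper is mounted at the origin on the work surface. World frame = base frame: x ahead of the robot, y to its left, z up, the work surface at z = 0. Lengths are in m, angles in rad, forces in N, time in s.
With the tool pointing down it reaches from about 0.425 to 0.875 m from the base axis. Payload 8.4 kg.
Tool frame: the origin (TCP) lies at the very end of the fingers, on their centre line; the grasp point (between the pads) lies 19 mm behind it (manip.grasp_offset is the distance from the TCP to the grasp point, in m); z points along the fingers, y is the line along which they close (so a half turn about z gives the same grasp; the last joint's range is limited). The gripper opens to 87 mm and grips with 3 to 60 N. Pads are 19 mm wide; open, the fingers measure 117 mm over their backs; the gripper's body (75 mm by 190 mm) begins 51 mm behind the grasp point.
Start: joints at [-1.385, 0.333, 0.04, 1.465, -0.013, 1.343, -0.059], TCP at [0.183, 0.624, 0.223] pointing down, gripper open.
Joint ranges: [-2.58, 2.58], [-0.38, 2.09], [-1.3, 1.39], [0.25, 2.4], [-1.5, 4.64], [0.08, 2.09], [-2.65, 2.65]. Speed limits (rad/s): [2.22, 2.22, 2.79, 2.79, 3.14, 3.14, 3.14].

### API

Orientations are given as a unit quaternion [w, x, y, z].
In Python, from bench import manip, eyes gives the robot as it stands.
- The arm moves only by the tool servo_tool, never from a script. Its argument "targets" is a list that holds one entry, the list of rows, each a list of 4 numbers: the shift along the world's x, y, z normalised to -1 to 1, where 1 is 0.5 m, then the turn about the world's z normalised to -1 to 1, where 1 is 90 degrees. In form: [[[tx, ty, tz, roll], ...]]. A call has 1 to 10 rows; each row shifts and turns the commanded pose from where the row before left it; what a row does not reach is not made up. A row lasts 1/8 s, in which the tool goes at most 62.5 mm and 10.7 degrees, less where a joint would pass 70% of its speed; a pose out of reach is approached as far as the arm can. A call with a number of a shift or a turn outside -1 to 1 is refused whole. A call with a gripper value outside its range is refused whole. "grip" is the closure, from 0 (fully open) to 1 (shut), set as the call begins (left out, the last holds). The fingers move at their own pace and stop on an object; the grip force is fixed at half the most. Time passes only in rows, so rows that do not move let the fingers close. It gives the time, the measured TCP pose, the force, the opening and the grip force at its end, in the units of the state.
- manip.sense(): the state, without advancing time (a new reading comes with each control period).
- eyes.capture(name): name is "scene" or "top"; returns a dict with "frame" (400x640x3 uint8, blue, green, red), "camera_matrix" (3x3 intrinsics, pixels), "k1" (the pictures are not rectified: a ray, as slopes to the right and down, at radius r is drawn at 1 + k1 r^2 times it, then the intrinsics apply), "world_to_cam" (4x4, takes a point from world to camera coordinates). Camera axes: x right, y down, z forward; pixel columns grow to the right and rows downward; lengths in m; the calibration is good to about 2 mm. A picture is of the moment at which its call begins. There is no depth.
- manip.finish_job(): hands the job in; it is judged then, once.
Trained networks look in a picture, given as the dict that the camera call returned (one of the last four; its "shot" number tells which), for a name from the list of things; names that differ only in an ending like _2 or _b are one class to them, and where a whole thing is asked for, a point or a joint stands for the part that bears it (a point fixed in the world has none). Each returns a list of dicts, best first, with "confidence" (0 to 1); they miss things now and then, are a little off and sometimes report something else, mostly with a low value. They report only what shows in the picture. A call takes as long as a camera call.
- eyes.cut_out(picture, query): "pixels" (400x640 bool, what is visible of it) and "bbox" ([centre column, centre row, width, height] in pixels, round what is visible of it).
The state is a dict: "clock": time; "q": joint angles; "joint_velocities": joint speeds; "joint_efforts": joint torques, N m; "tcp_pos": TCP position; "tool_rot": TCP orientation; "wrist_force": force on the tool from outside, world axes, zero at the start; "torque": the same for the moment, N m; "gripper_width": finger opening in m; "grip_force": force on a finger pad.
Only numpy, scipy, OpenCV 4.12 (cv2) and the standard library are available. Lean on these libraries where they do the work, as an engineer would, in place of code of your own. Each camera call takes 0.05 s, during which the arm holds its last target. There are 200 camera calls.

## Working session

There is one attempt and no reset: what is moved stays moved. The work goes in short steps, Python scripts to look and compute and a tool call to move; the robot and the scene stay as the last step left them, time stands still between calls to the robot, and variables do not carry over. Pictures are saved under pics/ and viewed, at most 10 in all, crops included, and the job is handed in when it is done.

Besides the shell and the picture viewer there is one more tool, called after ">>>" as name([rows], argument=value, ...), one row to a line, values as JSON. servo_tool: Moves the arm, as the interface text tells. Scaled input: -1 to 1 covers 0.5 m each way for a shift and 90 degrees each way for a turn. Its arguments: {"type":"object","properties":{"targets":{"type":"array","items":{"type":"array","items":{"type":"array","items":{"type":"number","minimum":-1,"maximum":1}}}},"grip":{"type":"number"}},"required":["targets"]}

```bash
mkdir -p pics; cat > h.py <<'E'
import numpy as np, cv2
from bench import manip, eyes
def ray(p,uv):
    K=p["camera_matrix"];K=np.array(K);d=np.array([(uv[0]-K[0,2])/K[0,0],(uv[1]-K[1,2])/K[1,1]])
    s=d.copy()
    for _ in range(30): s=d/(1+p["k1"]*(s@s))
    T=np.array(p["world_to_cam"]);R=T[:3,:3]
    return -R.T@T[:3,3], R.T@np.array([s[0],s[1],1])
def atz(p,uv,z):
    o,d=ray(p,uv); return o+d*(z-o[2])/d[2]
def proj(p,X):
    T=np.array(p["world_to_cam"]);K=np.array(p["camera_matrix"]);c=T[:3,:3]@X+T[:3,3];s=c[:2]/c[2]
    s=s*(1+p["k1"]*(s@s)); return K[:2,:2]@s+K[:2,2]
E
python3 - <<'E'
from h import *
for n in ["top","scene"]:
    p=eyes.capture(n); cv2.imwrite(f"pics/{n}0.png",p["frame"])
    for c in ["blue_tip","red_tip","yellow_tip","white_tip","switch_box"]:
        r=eyes.cut_out(p,c)
        for d in r[:2]:
            ys,xs=np.nonzero(d["pixels"]); print(n,c,round(d["confidence"],2),np.round(d["bbox"]),np.round(atz(p,(xs.mean(),ys.mean()),.09 if c!="switch_box" else .05),3))
E
```

```text
top red_tip 0.7 [313. 192.  16.  20.] [0.582 0.076 0.09 ]
top yellow_tip 0.67 [373. 189.  12.  22.] [ 0.585 -0.023  0.09 ]
top white_tip 0.48 [346. 208.   7.  12.] [0.555 0.025 0.09 ]
top switch_box 0.93 [357. 202. 139.  81.] [0.568 0.002 0.05 ]
scene blue_tip 0.69 [321. 192.  10.  37.] [0.569 0.024 0.09 ]
scene blue_tip 0.61 [255. 190.  13.  37.] [ 0.57  -0.074  0.09 ]
scene yellow_tip 0.66 [288. 204.  12.  18.] [ 0.596 -0.024  0.09 ]
scene white_tip 0.57 [323. 193.  11.  38.] [0.569 0.025 0.09 ]
scene switch_box 0.6 [310. 227. 170.  79.] [0.627 0.002 0.05 ]
```

View pics/top0.png

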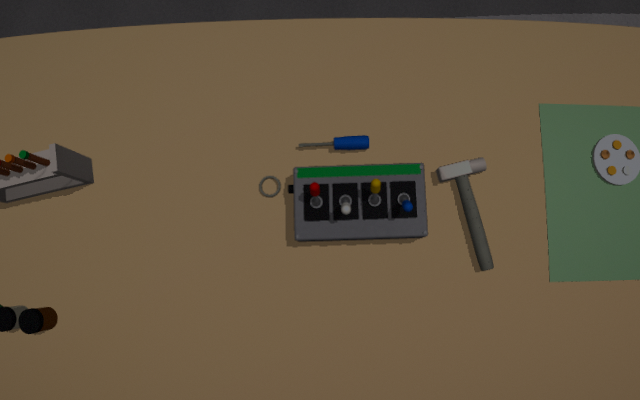

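View pics/scene0.png

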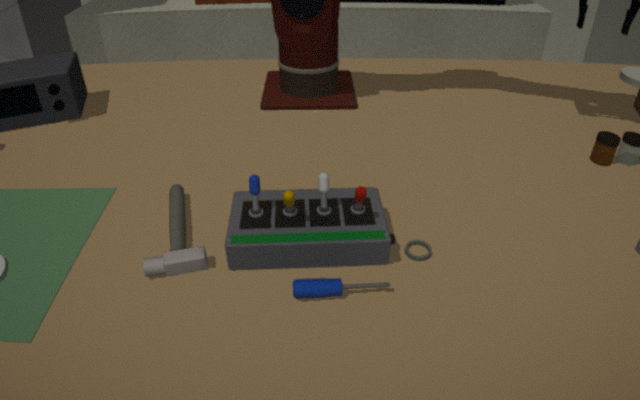

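Image up is +x. In the top picture, from left: red (313,188), white (346,209), yellow (376,185) and blue (407,206). Next: box yaw and tool yaw.

```bash
python3 - <<'E'
from h import *
from scipy.optimize import least_squares
p=eyes.capture("top")
hsv=cv2.cvtColor(p["frame"],cv2.COLOR_BGR2HSV)
roi=np.zeros(hsv.shape[:2],bool);roi[163:242,292:430]=1
H,S,V=[hsv[...,i].astype(int) for i in range(3)]
m={"red":((H<8)|(H>172))&(S>150)&(V>60),"yellow":(H>18)&(H<35)&(S>150)&(V>60),"blue":(H>105)&(H<130)&(S>150)&(V>60),"white":(S<40)&(V>150)}
yb={"red":.075,"white":.025,"yellow":-.025,"blue":-.075};obs={}
for k in m:
    ys,xs=np.nonzero(m[k]&roi); obs[k]=np.array([xs.mean(),ys.mean()]);print(k,len(xs),obs[k])
g=(H>50)&(H<75)&(S>120)&roi; ys,xs=np.nonzero(g); P=np.array([atz(p,(u,v),.05)[:2] for u,v in zip(xs,ys)])
c=P.mean(0);a=np.linalg.svd(P-c,full_matrices=0)[2][0]; a*=np.sign(a[1]); yaw=np.arctan2(-a[0],a[1])
print("stripe",c,np.degrees(yaw))
sx={"red":1,"yellow":1,"white":-1,"blue":-1}
def f(v):
    x,y,t=v;R=np.array([[np.cos(t),-np.sin(t)],[np.sin(t),np.cos(t)]]);r=[]
    for k in obs:
        r+=list(proj(p,np.r_[np.array([x,y])+R@[sx[k]*.020,yb[k]],.096])-obs[k])
    return r+[200*(t-yaw)]
s=least_squares(f,[.568,0,yaw]);x,y,t=s.x
print(x,y,np.degrees(t),np.round(s.fun,1))
for n,X in dict(red_start=(.055,.075),red_end=(0.0,.075),blue_start=(-.055,-.075),blue_end=(0,-.075)).items():
    print(n,np.round([x+np.cos(t)*X[0]-np.sin(t)*X[1],y+np.sin(t)*X[0]+np.cos(t)*X[1]],3))
st=manip.sense();w,a,b,c=st["tool_rot"]
from scipy.spatial.transform import Rotation as Ro
print(st["tcp_pos"],np.round(Ro.from_quat([a,b,c,w]).as_matrix(),2),st["clock"])
E
```

```text
red 80 [314.6625 187.5   ]
yellow 94 [375.9787234  184.88297872]
blue 69 [407.92753623 205.53623188]
white 0 [nan nan]
stripe [0.62497623 0.00136198] 1.9494769043678004<stdin>:10: RuntimeWarning: Mean of empty slice.
  ret = ret.dtype.type(ret / rcount)
Traceback (most recent call last):
ValueError: Residuals are not finite in the initial point.
```

```bash
python3 - <<'E'
from h import *
from scipy.optimize import least_squares
from scipy.spatial.transform import Rotation as Ro
p=eyes.capture("top");yaw=np.radians(1.95)
obs={"red":(314.7,187.5),"yellow":(376,184.9),"blue":(407.9,205.5),"white":(346,208.5)}
yb={"red":.075,"white":.025,"yellow":-.025,"blue":-.075}
sx={"red":1,"yellow":1,"white":-1,"blue":-1}
def f(v):
    x,y,t=v;R=np.array([[np.cos(t),-np.sin(t)],[np.sin(t),np.cos(t)]]);r=[]
    for k in obs:
        r+=list(proj(p,np.r_[np.array([x,y])+R@[sx[k]*.020,yb[k]],.096])-obs[k])
    return r+[200*(t-yaw)]
s=least_squares(f,[.568,0,yaw]);x,y,t=s.x
print(x,y,np.degrees(t),np.round(s.fun,1))
for n,X in dict(red_start=(.055,.075),red_end=(0.0,.075),blue_start=(-.055,-.075),blue_end=(0,-.075)).items():
    print(n,np.round([x+np.cos(t)*X[0]-np.sin(t)*X[1],y+np.sin(t)*X[0]+np.cos(t)*X[1]],3))
st=manip.sense();w,a,b,c=st["tool_rot"]
print(st["tcp_pos"],np.round(Ro.from_quat([a,b,c,w]).as_matrix(),2),st["clock"])
E
```

```text
0.5723018306587262 -0.0006122984225780908 2.097188695570356 [-0.  -1.4 -0.1 -1.  -0.   1.6  0.2  0.8  0.5]
red_start [0.625 0.076]
red_end [0.57  0.074]
blue_start [ 0.52  -0.078]
blue_end [ 0.575 -0.076]
[0.1826258  0.62377268 0.2225494 ] [[-0.96  0.28 -0.  ]
 [ 0.28  0.96 -0.  ]
 [ 0.   -0.   -1.  ]] 0.7
```

>>> servo_tool([
  [[0.063, -0.078, 0, 0.1], [0.063, -0.078, 0, 0.1], [0.063, -0.078, 0, 0], [0.063, -0.078, 0, 0], [0.063, -0.078, 0, 0], [0.063, -0.078, 0, 0], [0.063, -0.078, 0, 0], [0.063, -0.078, 0, 0], [0.063, -0.078, 0, 0], [0.063, -0.078, 0, 0]],
], grip=1)

```text
clock: 1.95
tcp_pos: [0.4985, 0.2325, 0.2229]
tool_rot: [0.0, -0.015, 1.0, 0.0]
wrist_force: [0.2, 1.1, 0.2]
gripper_width: 0.0019
grip_force: 0.0
```

>>> servo_tool([
  [[0.064, -0.078, 0, 0], [0.064, -0.078, 0, 0], [0.064, -0.078, 0, 0], [0.064, -0.078, 0, 0], [0, 0, 0, 0], [0, 0, -0.06, 0], [0, 0, -0.06, 0], [0, 0, 0, 0]],
])

```text
clock: 2.95
tcp_pos: [0.6238, 0.0787, 0.1605]
tool_rot: [-0.002, -0.015, 1.0, -0.0]
wrist_force: [-1.1, 0.1, 1.3]
gripper_width: 0.0009
grip_force: 0.0
```

```bash
python3 - <<'E'
from h import *
a=eyes.capture("top")["frame"][130:270,250:450];b=eyes.capture("scene")["frame"][110:285,190:440]
cv2.imwrite("pics/a.png",np.vstack([cv2.resize(a,(420,294)),cv2.resize(b,(420,294))]))
E
```

```text
(no output)
```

View pics/a.png

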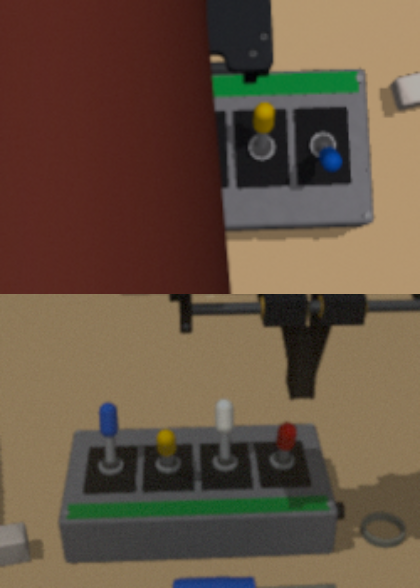

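Top half: the arm hides red, and yellow and blue are as before. Lower half (scene): the closed fingers are at about (300,395) in the crop, just above and to the +y side of red at (287,432).

>>> servo_tool([
  [[0.006, -0.006, -0.05, 0], [0, 0, -0.05, 0], [0, 0, -0.046, 0], [0, 0, 0, 0]],
])

```text
clock: 3.55
tcp_pos: [0.6283, 0.0751, 0.0896]
tool_rot: [-0.0, -0.015, 1.0, -0.0]
wrist_force: [0.7, 0.3, 0.4]
gripper_width: 0.0001
grip_force: 0.0
```

```bash
python3 - <<'E'
from h import *
p=eyes.capture("scene");b=p["frame"][110:285,190:440]
X=manip.sense()["tcp_pos"];print(X,proj(p,np.array(X)),proj(p,np.array([.5903,.075,.098])))
cv2.imwrite("pics/b.png",cv2.resize(b,(750,525)))
E
```

```text
[0.6291002  0.07506264 0.09075478] [362.40352191 213.59391118] [360.00424816 192.10150518]
```

View pics/b.png

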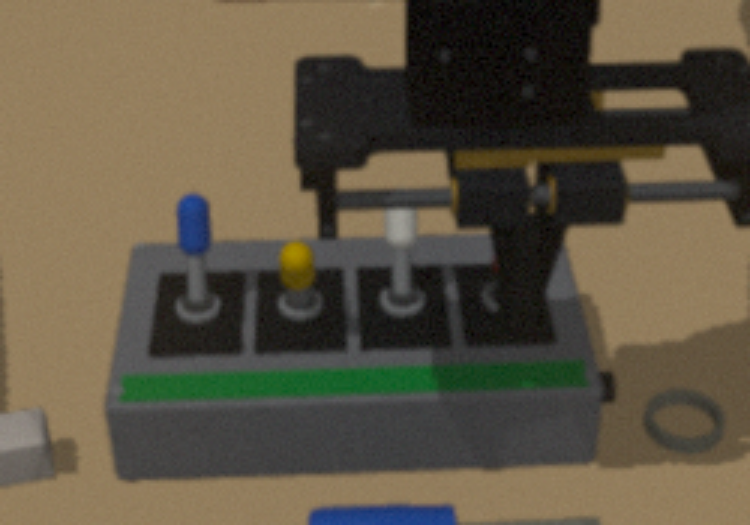

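The fingers stand in front of red, about 4 mm to its +y side. I'll centre them, lower slightly and push.

>>> servo_tool([
  [[0, -0.006, -0.012, 0], [-0.016, 0, 0, 0], [-0.016, 0, 0, 0], [-0.016, 0, 0, 0], [-0.016, 0, 0, 0], [-0.016, 0, 0, 0], [-0.016, 0, 0, 0], [0, 0, 0, 0]],
])

```text
clock: 4.6
tcp_pos: [0.5798, 0.0718, 0.0834]
tool_rot: [-0.0, -0.015, 1.0, 0.0]
wrist_force: [0.7, 0.6, 0.6]
gripper_width: 0.0005
grip_force: 0.0
```

>>> servo_tool([
  [[-0.008, 0, 0, 0], [-0.008, 0, 0, 0], [0, 0, 0, 0]],
])

```text
clock: 4.97
tcp_pos: [0.573, 0.0719, 0.0836]
tool_rot: [0.001, -0.015, 1.0, 0.0]
wrist_force: [3.0, 0.4, -1.1]
gripper_width: 0.0006
grip_force: 1.9
```

>>> servo_tool([
  [[-0.006, 0, 0, 0], [-0.006, 0, 0, 0], [0, 0, 0, 0]],
])

```text
clock: 5.35
tcp_pos: [0.5715, 0.0724, 0.085]
tool_rot: [0.005, -0.015, 1.0, 0.0]
wrist_force: [20.0, 2.3, -8.4]
gripper_width: 0.0006
grip_force: 10.1
```

Force rose to 20 N with little movement, so red is at its stop. Back off, lift and go to blue.

>>> servo_tool([
  [[0.04, 0, 0, 0], [0, 0, 0.08, 0], [0, 0, 0.1, 0], [-0.04, -0.09, 0, 0], [-0.04, -0.09, 0, 0], [-0.04, -0.09, 0, 0], [-0.023, -0.03, 0, 0], [0, 0, 0, 0]],
])

```text
clock: 6.35
tcp_pos: [0.5144, -0.0787, 0.1736]
tool_rot: [-0.0, -0.014, 1.0, 0.0]
wrist_force: [0.3, 1.3, 1.1]
gripper_width: 0.0006
grip_force: 0.0
```

```bash
python3 - <<'E'
from h import *
p=eyes.capture("scene");b=p["frame"][110:285,190:440]
print(manip.sense()["tcp_pos"])
cv2.imwrite("pics/c.png",cv2.resize(b,(750,525)))
E
```

```text
[ 0.51519884 -0.07724927  0.1735602 ]
```

View pics/c.png

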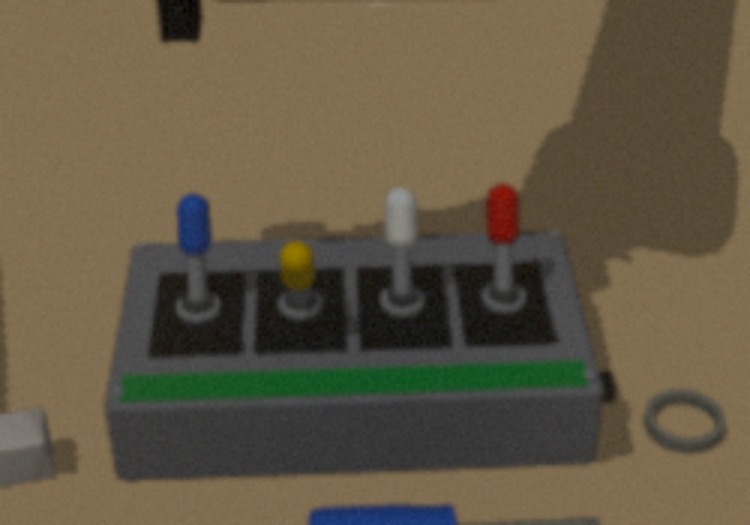

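Red now stands like white, fully off at (503,213) in the crop. The fingers at (180,20) are behind blue (193,222), slightly to its -y side.

>>> servo_tool([
  [[0, 0.006, -0.06, 0], [0, 0, -0.06, 0], [0, 0, -0.059, 0], [0.016, 0, 0, 0], [0.016, 0, 0, 0], [0.016, 0, 0, 0], [0.016, 0, 0, 0], [0.016, 0, 0, 0], [0.016, 0, 0, 0], [0, 0, 0, 0]],
])

```text
clock: 7.65
tcp_pos: [0.5638, -0.0752, 0.084]
tool_rot: [0.0, -0.015, 1.0, -0.0]
wrist_force: [-0.8, 0.3, -0.3]
gripper_width: 0.0004
grip_force: 0.0
```

>>> servo_tool([
  [[0.008, 0, 0, 0], [0.008, 0, 0, 0], [0, 0, 0, 0]],
])

```text
clock: 8.02
tcp_pos: [0.5713, -0.0752, 0.0839]
tool_rot: [-0.0, -0.015, 1.0, -0.0]
wrist_force: [-0.5, 0.2, -0.7]
gripper_width: 0.0007
grip_force: 0.3
```

>>> servo_tool([
  [[0.008, 0, 0, 0], [0.006, 0, 0, 0], [0, 0, 0, 0]],
])

```text
clock: 8.4
tcp_pos: [0.5741, -0.0753, 0.0832]
tool_rot: [-0.004, -0.014, 1.0, 0.001]
wrist_force: [-18.8, 0.3, 11.2]
gripper_width: 0.0004
grip_force: 9.7
```

>>> servo_tool([
  [[-0.04, 0, 0, 0], [0, 0, 0.08, 0], [0, 0, 0.1, 0], [-0.08, -0.06, 0.05, 0], [0, -0.1, 0, 0], [0, -0.1, 0, 0], [0, 0, 0, 0], [0, 0, 0, 0]],
])

```text
clock: 9.4
tcp_pos: [0.5185, -0.2048, 0.1991]
tool_rot: [0.0, -0.015, 1.0, 0.0]
wrist_force: [0.4, 0.1, -0.4]
gripper_width: 0.0001
grip_force: 0.0
```

```bash
python3 - <<'E'
from h import *
a=eyes.capture("top")["frame"][130:270,250:450];b=eyes.capture("scene")["frame"][110:285,190:440]
cv2.imwrite("pics/d.png",np.vstack([cv2.resize(a,(420,294)),cv2.resize(b,(420,294))]))
E
```

```text
(no output)
```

View pics/d.png

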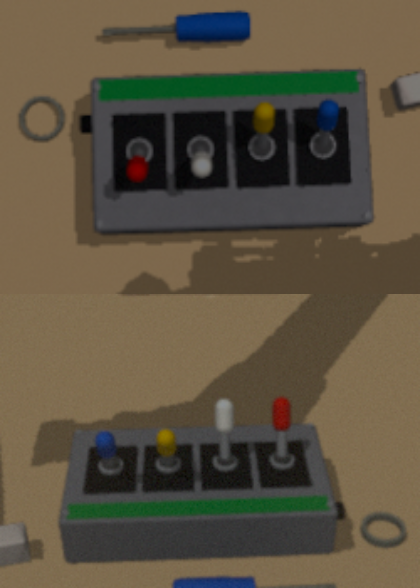

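Red (137,169) is off, level with white (202,166). Blue (328,115) is on, level with yellow (263,117). The gripper is clear of everything.

```bash
python3 -c "
from bench import manip
print(manip.finish_job())"
```

```text
the job is handed in; nothing more can be done
None
```

Job handed in: the red toggle was pushed fully off, then the blue fully on, each to its stop; yellow and white look unmoved in the last pictures, and the gripper is clear of everything.

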